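# Unclip the dust-filter cover

## Task

The dust filter in the hose box needs cleaning. Squeeze the two upright tabs on the slotted cover together between the fingers so that it unclips (not the plain cover of the other box), lift it off its box, and lay it flat, right way up, inside the shallow plywood tray; set it down rather than drop it, and let go.

Things in the scene. Friction and masses are not known exactly. Their poses are not given: they have to be found in the camera images.
- cover: Grey slotted cover, plate 100 (x) x 84 (y) x 16 mm, three dark slots at each x end, about 0.2 kg. Origin: centre of underside, z up. Clipped flush (2 mm play) in the top of a fixed grey box 116 x 108 x 60 mm high, same yaw (within 29 degrees), black hose stub 45 mm long on its +x side. Lift 20 mm straight up to clear. The like box with a plain cover and no stub is not wanted.
- tab_left (a joint): Inward travel (m) of the cover's +y tab, an upright grey plate on the cover's y axis, 34 mm wide (x), 6 thick, from 16 to 48 mm above the cover's origin; its outer face is at y = +28 mm at rest. 0: sprung out, bolt caught under the box's wall; 0.012: fully in, against the fixed middle block (20 mm across y, 38 mm high). Spring 1.6 N at 0, 6.4 N fully in.
- tab_right (a joint): The same for the -y tab, a mirror image: outer faces 56 mm apart at rest, 32 mm fully squeezed. Each bolt is clear of the box from about 0.0065 and springs out again when let go; the cover comes off only with both in. Pinch from above along the cover's y at 35 to 42 mm above its origin and lift by the squeezed tabs.
- tray: Shallow open plywood tray fixed on the bench, 210 (x) x 180 (y) x 24 mm high outside, walls and floor 6 mm thick, empty. Origin: centre of its underside, z up; yaw within 12 degrees. Tray and the two boxes may stand in any of three places.
Mind the look-alikes: they are no part of the job. What is shaped like the cover but blue is not meant.

How it is judged:
On the way, in this order (a step that is already met when the one before it is completed fails the run):
1. both tabs are squeezed in while the cover is still in its box (value of joint each of tab_left, tab_right above 0.006 m and distance of cover from where it was at the start of the episode below 0.012 m), for 0.05 s.
2. the cover is lifted clear of its box by the fingers (height (world z) of cover above 0.066 m and contact force between the fingers and cover above 0.5 N), for 0.1 s.
At the end, for the whole second after the job is handed in: The slotted cover lies inside the tray on its floor (within 10 mm of it, between the walls), right way up within 8.5 degrees, at rest, its tabs sprung out (z of cover in the frame of tray between 0 and 0.016 m and x of cover in the frame of tray between -0.075 and 0.075 m and y of cover in the frame of tray between -0.06 and 0.06 m and angle between cover's own z axis and vertical below 0.15 rad and linear speed of cover below 0.02 m/s and value of joint each of tab_left, tab_right below 0.004 m); the robot touches nothing.
It fails at once if the cover is dropped (falls freely from more than about 25 mm) (linear speed of cover above 0.7 m/s and contact force between the fingers and cover below 0.2 N).
It also fails if it takes over 42 s, if anything falls off the work surface, if the arm or the gripper's body presses on something with over 40 N, if the wrist force passes 120 N, or if a joint passes its speed limit or range.

## Robot

A 7-joint arm with a two-finger parallel gripper is mounted at the origin on the work surface. World frame = base frame: x ahead of the robot, y to its left, z up, the work surface at z = 0. Lengths are in m, angles in rad, forces in N, time in s.
With the tool pointing down it reaches from about 0.425 to 0.925 m from the base axis. Payload 6.8 kg.
Tool frame: the origin (TCP) lies on the mounting face of the last link; the fingertips stand 173 mm ahead of it and the grasp point (between the pads) lies 155 mm ahead of it; z points along the fingers, y is the line along which they close (so a half turn about z gives the same grasp; the last joint's range is limited). The gripper opens to 85 mm and grips with 20 to 120 N. Pads are 22 mm wide; open, the fingers measure 114 mm over their backs; the gripper's body (76 mm by 85 mm) begins 54 mm behind the grasp point. The pads swing forward as they close: fully open they stand 13 mm farther back than shut.
Start: joints at [1.21, 0.477, 0.022, 1.555, -0.011, 1.109, -0.083], TCP at [0.169, -0.654, 0.405] pointing down, gripper open.
Joint ranges: [-2.96, 2.96], [-0.34, 2.1], [-1.41, 1.46], [0.24, 2.44], [-1.37, 4.51], [0.17, 1.92], [-2.96, 2.96]. Speed limits (rad/s): [2.39, 2.39, 3.14, 3.14, 3.14, 3.14, 3.14].

## Interface

Orientations are given as a rotation vector (axis times angle).
In Python, from bench import r gives the robot as it stands.
- The arm moves only by the tool carry_out, never from a script. Its argument "moves" is a list of rows, each a list of 5 numbers: the shift along the tool's x, y, z in m, then the turn about the tool's z in rad, then the finger opening in m, from 0 to 0.0854. In form: [[dx, dy, dz, roll, claw], ...]. A call has exactly 8 rows; each row is the pose to reach, as a shift and turn from the pose commanded when the call began, along the tool's axes at that moment; what a row does not reach only later rows make up. A row lasts 1/10 s, in which the tool goes at most 50 mm and 8.59 degrees, less where a joint would pass 70% of its speed; a pose out of reach is approached as far as the arm can. A call with a gripper value outside its range is refused whole. The fingers move at their own pace and stop on an object; "force" is the grip in N (left out, the last holds). Time passes only in rows, so rows that repeat a pose let the fingers close, or fill a call up. It gives the time, the measured TCP pose, the force, the opening and the grip force at its end, in the units of the state.
- r.get_obs(): the state, without advancing time (a new reading comes with each control period).
- r.grab_frame(name): name is "scene" or "top" or "wrist"; returns the picture (420x560x3 uint8, red, green, blue); there is no depth.
- r.calibration(name): a dict with "fx", "fy", "cx", "cy" (pixels), "k1" (the pictures are not rectified: a ray, as slopes to the right and down, at radius r is drawn at 1 + k1 r^2 times it, then the intrinsics apply), "rvec" (rotation vector, rad) and "tvec" (3), from world to camera coordinates, as OpenCV has them. Camera axes: x right, y down, z forward; pixel columns grow to the right and rows downward; lengths in m; the calibration is good to about 2 mm. A picture is of the moment at which its call begins: read the wrist's pose just before it. calibration takes no time and is no camera call; for the wrist camera it gives the pose at the moment of the call.
- r.hand_in(): hands the job in; it is judged then, once.
The state is a dict: "clock": time; "joints": joint angles; "qvel": joint speeds; "tau": joint torques, N m; "tcp_pos": TCP position; "orientation": TCP orientation; "contact_force": force on the tool from outside, world axes, zero at the start; "moment": the same for the moment, N m; "grip_width": finger opening in m; "gripper_force": force on a finger pad.
Only numpy, scipy, OpenCV 4.12 (cv2) and the standard library are available. Lean on these libraries where they do the work, as an engineer would, in place of code of your own. Each camera call takes 0.05 s, during which the arm holds its last target. There are 200 camera calls.

## Working session

There is one attempt and no reset: what is moved stays moved. The work goes in short steps, Python scripts to look and compute and a tool call to move; the robot and the scene stay as the last step left them, time stands still between calls to the robot, and variables do not carry over. Pictures are saved under pics/ and viewed, at most 10 in all, crops included, and the job is handed in when it is done.

Besides the shell and the picture viewer there is one more tool, called as name(argument=value, ...), one argument or row to a line, values as JSON. carry_out: Moves the arm, as the interface text tells. Its arguments: {"type":"object","properties":{"moves":{"type":"array","items":{"type":"array","items":{"type":"number"}}},"force":{"type":"number"}},"required":["moves"]}

```bash
mkdir -p pics
cat > h.py <<'E'
import numpy as np, cv2
from bench import r
def shot(n,f,crop=None,s=1):
    c=r.calibration(n); im=r.grab_frame(n)[:,:,::-1].copy()
    cv2.imwrite(f'pics/{f}_raw.png',im)
    if crop: im=im[crop[1]:crop[3],crop[0]:crop[2]]
    cv2.imwrite(f'pics/{f}.png',cv2.resize(im,None,fx=s,fy=s,interpolation=cv2.INTER_CUBIC)); np.save(f'pics/{f}.npy',c,allow_pickle=True); return c
def load(f): return np.load(f'pics/{f}.npy',allow_pickle=True).item()
def K(c): return np.array([[c['fx'],0,c['cx']],[0,c['fy'],c['cy']],[0,0,1.]]),np.array([c['k1'],0,0,0.])
def proj(c,P):
    k,d=K(c); return cv2.projectPoints(np.array(P,float).reshape(-1,1,3),np.array(c['rvec'],float),np.array(c['tvec'],float),k,d)[0][:,0]
def onz(c,uv,z):
    k,d=K(c); R=cv2.Rodrigues(np.array(c['rvec'],float))[0]; o=-R.T@np.array(c['tvec'],float).ravel()
    n=cv2.undistortPoints(np.array(uv,float).reshape(-1,1,2),k,d)[:,0]
    D=np.c_[n,np.ones(len(n))]@R
    z=np.broadcast_to(z,len(n)); return o+D*((z-o[2])/D[:,2])[:,None]
E
python3 - <<'E'
from h import *
c=shot('top','top1',None,1.4); shot('scene','sc1',None,1.4)
print(c); o=r.get_obs(); print(o['clock'],o['tcp_pos'],o['orientation'],o['grip_width'])
E
```

```text
{'fx': 459.92590091713316, 'fy': 459.92590091713316, 'cx': 280.3870601939618, 'cy': 206.40710559675549, 'k1': -0.008806518235648882, 'rvec': array([ 2.17254117, -2.1135101 ,  0.20568892]), 'tvec': array([-0.0241139 ,  0.37626034,  0.98070951])}
0.1 [ 0.16878111 -0.65329741  0.4038308 ] [-3.11490546e+00 -3.95801638e-01  4.86324384e-04] 0.08571305485902733
```

View pics/top1.png

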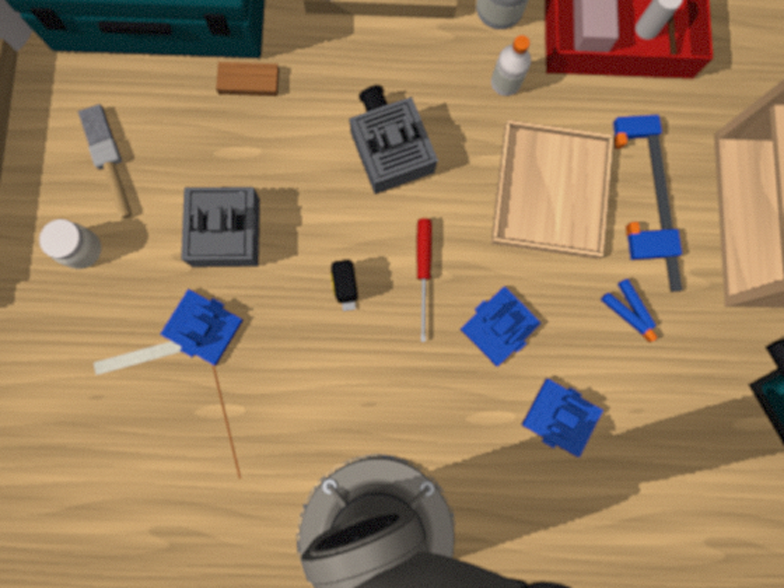

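View pics/sc1.png

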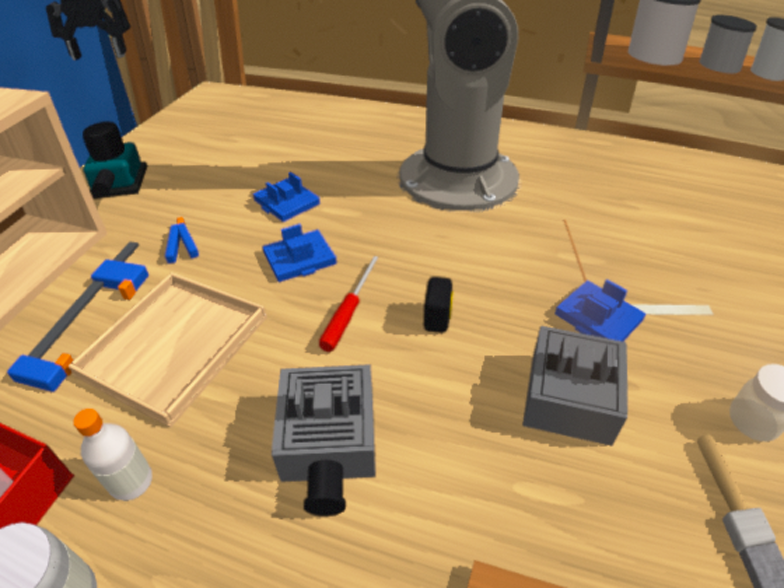

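The top picture has these candidates: a grey slotted cover at (393,140) on a box with a black stub at (373,97), a grey plain-covered box with no stub at (220,225), and blue look-alikes at (203,327), (503,325) and (565,418). The first fits, since it has slots and a stub. The tray is at (555,188). I'll confirm with an enlarged crop.

Run:
```python
from h import *
im=cv2.imread('pics/top1_raw.png')
a=cv2.resize(im[55:140,240:320],None,fx=7,fy=7,interpolation=cv2.INTER_CUBIC)
cv2.imwrite('pics/crop1.png',a)
c=load('top1')
t=np.array([[508,122],[614,136],[605,256],[493,242]])/1.4
P=onz(c,t,0.024); print(P, P.mean(0)); 
for i in range(4): print(np.linalg.norm(P[i]-P[i-1]), np.degrees(np.arctan2(*(P[i]-P[i-1])[[1,0]])))
```

```text
[[ 0.66638789 -0.19932228  0.024     ]
 [ 0.64825082 -0.3771669   0.024     ]
 [ 0.44233506 -0.35555682  0.024     ]
 [ 0.45978299 -0.17392145  0.024     ]] [ 0.55418919 -0.27649186  0.024     ]
0.20816048711187127 -7.009000245743999
0.17876706238948362 -95.82304610963428
0.20704660416131937 174.00895313914566
0.1824714720487086 84.51299155018852
```

View pics/crop1.png

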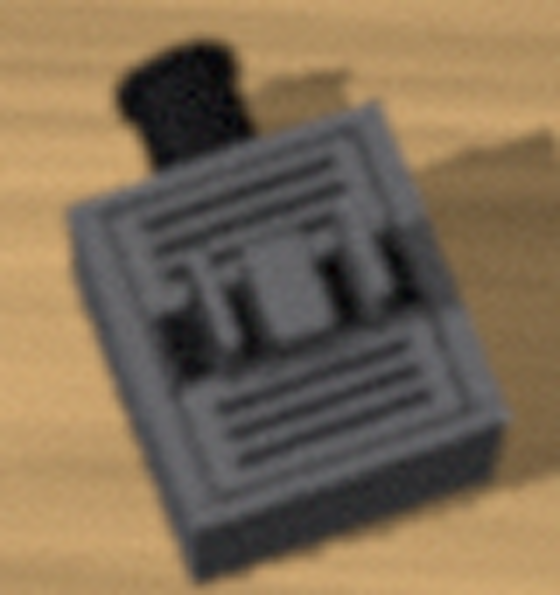

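The crop confirms it: slots at both ends, upright tabs either side of a middle block, and the hose at the upper left. The box top corners in the crop are (375,103), (507,418), (195,525) and (70,208).

Run:
```python
from h import *
from scipy.spatial.transform import Rotation as R
c=load('top1')
t=np.array([[375,103],[507,418],[195,525],[70,208]])/7+[240,55]
P=onz(c,t,0.060); print(P, P.mean(0)); 
for i in range(4): print(np.linalg.norm(P[i]-P[i-1]), np.degrees(np.arctan2(*(P[i]-P[i-1])[[1,0]])))
o=r.get_obs(); M=R.from_rotvec(o['orientation']).as_matrix(); print(M.round(3)); g=P.mean(0).copy(); g[2]=0.40
print('shift tool', M.T@(g-o['tcp_pos']))
```

```text
[[ 0.68595816 -0.03497679  0.06      ]
 [ 0.58062908 -0.07906851  0.06      ]
 [ 0.54181842  0.01875594  0.06      ]
 [ 0.64635473  0.06190113  0.06      ]] [ 0.6136901  -0.00834706  0.06      ]
0.10466022566841326 -67.7653887860968
0.11418535032899095 -157.2853674265086
0.10524206080234756 111.64010087980677
0.1130899938272944 22.427366656501945
[[ 0.968  0.25  -0.001]
 [ 0.25  -0.968  0.002]
 [-0.    -0.002 -1.   ]]
shift tool [ 0.59207012 -0.51317755  0.00462689]
```

carry_out(
  moves=[
    [0.037,-0.032,0,0,0.085],
    [0.074,-0.064,0,0,0.085],
    [0.111,-0.096,0,0,0.085],
    [0.148,-0.128,0,0,0.085],
    [0.185,-0.16,0,0,0.085],
    [0.222,-0.192,0,0,0.085],
    [0.259,-0.224,0,0,0.085],
    [0.296,-0.256,0,0,0.085],
  ],
  force=20,
)

```text
clock: 0.9
tcp_pos: [0.392, -0.3298, 0.4046]
orientation: [-3.117, -0.396, 0.0]
contact_force: [1.4, -1.1, 0.3]
grip_width: 0.0854
gripper_force: 0.0
```

carry_out(
  moves=[
    [0.037,-0.032,0,-0.02,0.085],
    [0.074,-0.064,0,-0.04,0.085],
    [0.111,-0.096,0,-0.06,0.085],
    [0.148,-0.128,0,-0.08,0.085],
    [0.185,-0.16,0,-0.1,0.085],
    [0.222,-0.192,0,-0.12,0.085],
    [0.259,-0.224,0,-0.14,0.085],
    [0.296,-0.256,0,-0.14,0.085],
  ],
)

```text
clock: 1.7
tcp_pos: [0.6147, -0.0082, 0.4043]
orientation: [3.081, 0.613, -0.001]
contact_force: [0.5, -1.0, -0.3]
grip_width: 0.0849
gripper_force: 0.0
```

Run:
```python
from h import *
o=r.get_obs();print(o); c=shot('wrist','w1',None,1.4); print(c['tvec'])
# predicted pixels of tab/plate features for cover pose
def cov(x,y,yaw,pts):
    a=np.radians(yaw);p=np.array(pts,float);return np.c_[x+p[:,0]*np.cos(a)-p[:,1]*np.sin(a),y+p[:,0]*np.sin(a)+p[:,1]*np.cos(a),p[:,2]+.044]
print((proj(c,cov(.6137,-.0083,22.5,[[58,54,16],[58,-54,16],[-58,-54,16],[-58,54,16],[17,28,48],[-17,28,48],[17,-28,48],[-17,-28,48]]/np.array(1000.)))*1.4).round())
```

```text
{'clock': 1.7, 'joints': array([ 0.17824676,  0.40299577, -0.35076353,  1.68707937,  0.15360447,
        1.07929121, -1.39726095]), 'qvel': array([-0.67364444,  0.43998248, -0.0688739 , -0.63121036,  0.17714154,
        0.22496876, -0.75870678]), 'tau': array([  2.67298557, -56.90615416,  -4.25544128, -24.59615171,
        -0.37168879,  -0.17448516,   1.1013452 ]), 'tcp_pos': array([ 0.61467653, -0.00820288,  0.404342  ]), 'orientation': array([ 3.08104030e+00,  6.13321939e-01, -1.03501570e-03]), 'contact_force': array([ 0.50594045, -0.99547851, -0.27856622]), 'moment': array([-0.03120179, -0.06955953,  0.03464971]), 'gripper_force': 0.0, 'grip_width': 0.08492064641413886}
[-0.24341461  0.49094014  0.5649546 ]
[[319. 191.]
 [467. 191.]
 [459. 337.]
 [327. 337.]
 [352. 256.]
 [354. 303.]
 [434. 256.]
 [432. 303.]]
```

View pics/w1.png

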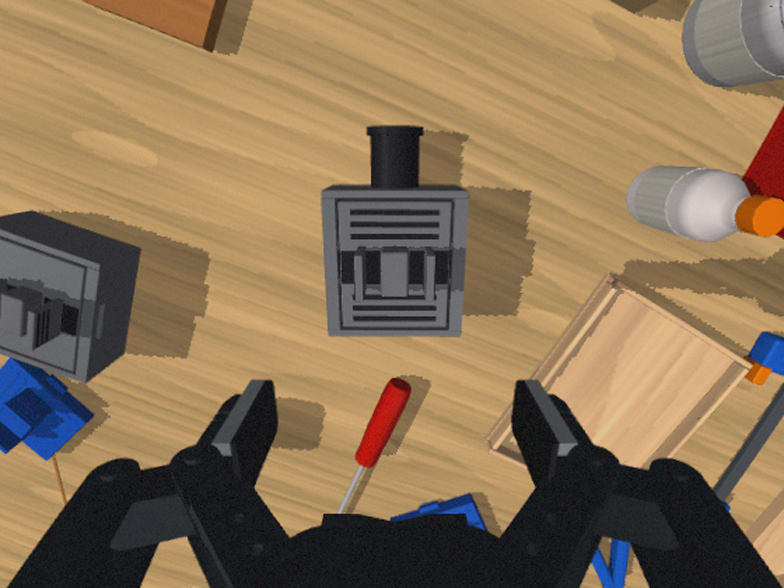

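The slotted box is centred at (395,262), with corners at (321,185), (469,187), (461,336) and (328,336). That's within about 2 mm of the prediction. I'll take another picture now the arm has settled and enlarge it for a fit.

Run:
```python
from h import *
shot('wrist','w1b'); o=r.get_obs(); print(o['tcp_pos'],np.abs(o['qvel']).max())
c=shot('wrist','w2',(220,120,345,250),4.6); o=r.get_obs(); print(o['tcp_pos'],o['orientation'],np.abs(o['qvel']).max())
```

```text
[ 0.61597084 -0.00188363  0.40434497] 0.07150438252885954
[ 0.61481973 -0.00558708  0.40402812] [-3.07689997e+00 -6.22617503e-01  1.20975491e-04] 0.06444951515007834
```

View pics/w2.png

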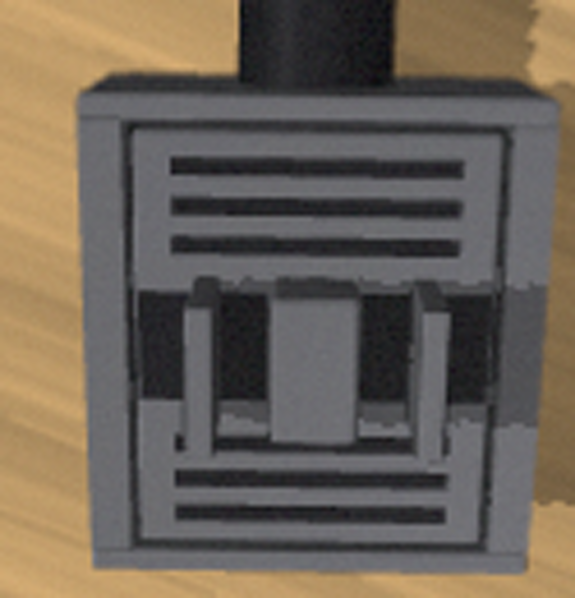

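Enlarged, the tab tops run from (186,305) to (213,455) and from (414,310) to (447,460). The cover corners are (125,122), (509,130), (487,550) and (137,545).

```bash
cat >> h.py <<'E'
from scipy.optimize import least_squares
from scipy.spatial.transform import Rotation as Rot
def cov(x,y,yaw,pts,z=.044):
    a=yaw;p=np.array(pts,float)/1000;return np.c_[x+p[:,0]*np.cos(a)-p[:,1]*np.sin(a),y+p[:,0]*np.sin(a)+p[:,1]*np.cos(a),p[:,2]+z]
def fit(c,uv,pts,x0,z=.044):
    s=least_squares(lambda q:(proj(c,cov(*q,pts,z))-uv).ravel(),x0,x_scale=.01); return s.x,s.fun.reshape(-1,2)
def rel(x,y,z,yaw,o):  # yaw = desired heading of tool x
    M=Rot.from_rotvec(o['orientation']).as_matrix(); d=M.T@(np.array([x,y,z])-o['tcp_pos'])
    h=np.arctan2(M[1,0],M[0,0]); return d.round(4), -(yaw-h), M[:,2]
E
python3 - <<'E'
from h import *
c=load('w2')
uv=np.array([[80,100],[558,100],[527,568],[95,565],[127,124],[509,130],[485,548],[138,543],[187,305],[188,455],[447,312],[446,460],[272,298],[358,298],[356,442],[272,442]])/4.6+[220,120]
p=[[58,54,16],[58,-54,16],[-58,-54,16],[-58,54,16],[50,42,16],[50,-42,16],[-50,-42,16],[-50,42,16],[17,28,48],[-17,28,48],[17,-28,48],[-17,-28,48]]
for hb in (38,54):
  for sel in (slice(0,8),slice(8,12),slice(0,12)):
    q,f=fit(c,uv[:12][sel],p[sel],[.6137,-.008,.39]); print(q,np.degrees(q[2]),np.abs(f).max())
  break
print(f.round(1))
o=r.get_obs(); print(o['tcp_pos'],rel(q[0],q[1],.237,q[2],o))
E
```

```text
[ 0.61510949 -0.00933054  0.39549451] 22.660166258388212 1.4714130561415004
[ 0.61542342 -0.00910277  0.38904395] 22.290576291405294 1.163203640286497
[ 0.61522484 -0.00924374  0.3947952 ] 22.62009850272661 1.6474597248234772
[[-0.8 -1.6]
 [ 0.6 -0.6]
 [ 0.1  1. ]
 [-0.2  0.7]
 [ 0.9  1.1]
 [-0.8  0.6]
 [-0.8 -1.2]
 [ 0.8 -0.8]
 [-0.5  0.4]
 [-0.2  0.9]
 [ 1.1 -0.6]
 [-0.3  0.3]]
[ 0.61481973 -0.00558708  0.40402812] (array([-0.0011,  0.0039,  0.167 ]), np.float64(0.004516902501269349), array([-5.37781445e-04,  2.26904810e-03, -9.99997281e-01]))
```

carry_out(
  moves=[
    [0,0,0.02,0,0.085],
    [0,0,0.04,0,0.085],
    [0,0,0.06,0,0.085],
    [0,0,0.08,0,0.085],
    [0,0,0.1,0,0.085],
    [0,0,0.1,0,0.085],
    [0,0,0.1,0,0.085],
    [0,0,0.1,0,0.085],
  ],
)

```text
clock: 2.65
tcp_pos: [0.6143, -0.0103, 0.3059]
orientation: [3.081, 0.612, 0.003]
contact_force: [0.3, 0.9, 0.5]
grip_width: 0.0848
gripper_force: 0.0
```

Run:
```python
from h import *
for i in range(3):
  c=shot('wrist','w3',None,1.4); o=r.get_obs(); print(o['tcp_pos'],np.abs(o['qvel']).max(),rel(.6152,-.0092,.237,np.radians(22.5),o))
print((proj(c,cov(.6152,-.0092,np.radians(22.5),[[58,54,16],[58,-54,16],[-58,-54,16],[-58,54,16],[17,28,48],[-17,28,48],[17,-28,48],[-17,-28,48]]))*1.4).round())
```

```text
[ 0.61434901 -0.01010366  0.30603575] 0.005409803605715362 (array([ 0.001 , -0.0006,  0.069 ]), np.float64(-0.0004764263337057595), array([ 2.05073262e-03, -1.13030786e-04, -9.99997891e-01]))
[ 0.61431759 -0.00998312  0.30600672] 0.003082999136785401 (array([ 0.001 , -0.0004,  0.069 ]), np.float64(-0.0003308409284114022), array([ 2.04556914e-03, -1.06498955e-04, -9.99997902e-01]))
[ 0.61427823 -0.00990447  0.30585191] 0.0034230283220699144 (array([ 0.001 , -0.0004,  0.0689]), np.float64(-0.00023221165153536338), array([ 1.84804417e-03, -8.41542353e-05, -9.99998289e-01]))
[[285. 205.]
 [498. 205.]
 [483. 403.]
 [302. 403.]
 [331. 303.]
 [335. 368.]
 [452. 303.]
 [449. 368.]]
```

View pics/w3.png

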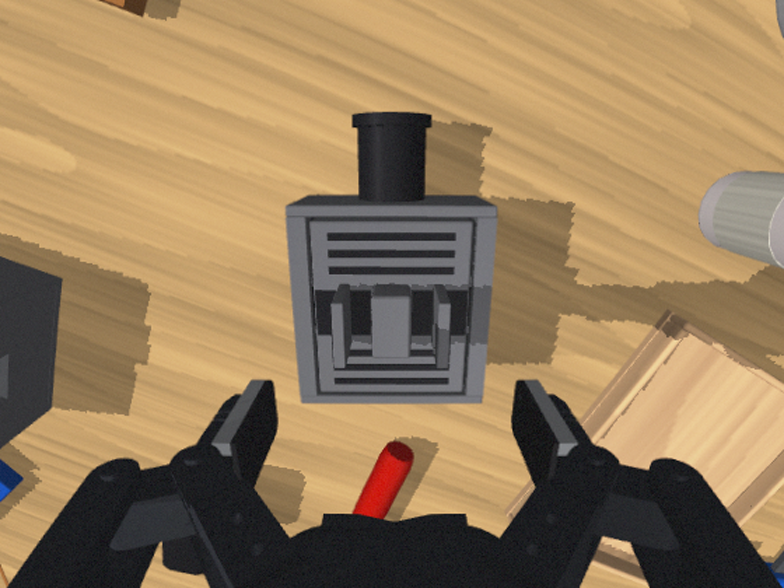

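The box corners at (287,206), (496,206), (484,402) and (302,402), and the tabs at (331..335) and (449..452), agree with the model to about 1 mm. Next I descend and squeeze.

carry_out(
  moves=[
    [0.001,0,0.012,0,0.085],
    [0.001,0,0.025,0,0.085],
    [0.001,0,0.038,0,0.085],
    [0.001,0,0.05,0,0.085],
    [0.001,0,0.06,0,0.085],
    [0.001,0,0.069,0,0.085],
    [0.001,0,0.069,0,0.085],
    [0.001,0,0.069,0,0.085],
  ],
)

```text
clock: 3.6
tcp_pos: [0.615, -0.0093, 0.2356]
orientation: [-3.081, -0.613, 0.0]
contact_force: [0.0, -0.1, 0.3]
grip_width: 0.0847
gripper_force: 0.0
```

carry_out(
  moves=[
    [0,0,0,0,0.065],
    [0,0,0,0,0.06],
    [0,0,0,0,0.055],
    [0,0,0,0,0.05],
    [0,0,0,0,0.045],
    [0,0,0,0,0.04],
    [0,0,0,0,0.035],
    [0,0,0,0,0.028],
  ],
  force=35,
)

```text
clock: 4.4
tcp_pos: [0.6152, -0.0086, 0.2374]
orientation: [-3.081, -0.613, -0.002]
contact_force: [-3.5, 2.2, 12.1]
grip_width: 0.0295
gripper_force: 34.3
```

carry_out(
  moves=[
    [0,0,0,0,0.028],
    [0,0,0,0,0.028],
    [0,0,0,0,0.028],
    [0,0,0,0,0.028],
    [0,0,0,0,0.028],
    [0,0,0,0,0.028],
    [0,0,0,0,0.028],
    [0,0,0,0,0.028],
  ],
)

```text
clock: 5.2
tcp_pos: [0.6152, -0.0086, 0.2374]
orientation: [-3.081, -0.614, -0.002]
contact_force: [-3.8, 2.0, 13.3]
grip_width: 0.0295
gripper_force: 34.7
```

carry_out(
  moves=[
    [0,0,-0.004,0,0.028],
    [0,0,-0.008,0,0.028],
    [0,0,-0.012,0,0.028],
    [0,0,-0.016,0,0.028],
    [0,0,-0.02,0,0.028],
    [0,0,-0.024,0,0.028],
    [0,0,-0.028,0,0.028],
    [0,0,-0.032,0,0.028],
  ],
)

```text
clock: 6.0
tcp_pos: [0.6149, -0.0094, 0.2681]
orientation: [3.081, 0.613, 0.0]
contact_force: [0.5, -0.2, -1.4]
grip_width: 0.0296
gripper_force: 35.7
```

carry_out(
  moves=[
    [0,0,-0.01,0,0.028],
    [0,0,-0.02,0,0.028],
    [0,0,-0.03,0,0.028],
    [0,0,-0.04,0,0.028],
    [0,0,-0.05,0,0.028],
    [0,0,-0.06,0,0.028],
    [0,0,-0.06,0,0.028],
    [0,0,-0.06,0,0.028],
  ],
)

```text
clock: 6.8
tcp_pos: [0.6149, -0.0094, 0.3279]
orientation: [3.081, 0.613, 0.0]
contact_force: [-0.5, -0.8, -3.2]
grip_width: 0.0293
gripper_force: 35.7
```

Run:
```python
from h import *
o=r.get_obs(); c=shot('wrist','w4',None,1.4); print(o['tcp_pos'],rel(.5542,-.2765,.3,np.radians(-6),o),o['joints'])
q=cov(.5542,-.2765,np.radians(-6),[[105,90,24],[105,-90,24],[-105,-90,24],[-105,90,24]],0)
print((proj(c,q)*1.4).round())
```

```text
[ 0.61486687 -0.00943835  0.32787012] (array([-0.1583,  0.2235,  0.0279]), np.float64(0.497401122213985), array([ 3.37662744e-04, -7.41862790e-05, -9.99999940e-01])) [ 0.16721381  0.48156447 -0.33694258  1.75822018  0.19181207  0.93371317
 -1.42688787]
[[665. 314.]
 [818. 410.]
 [656. 576.]
 [503. 515.]]
```

View pics/w4.png

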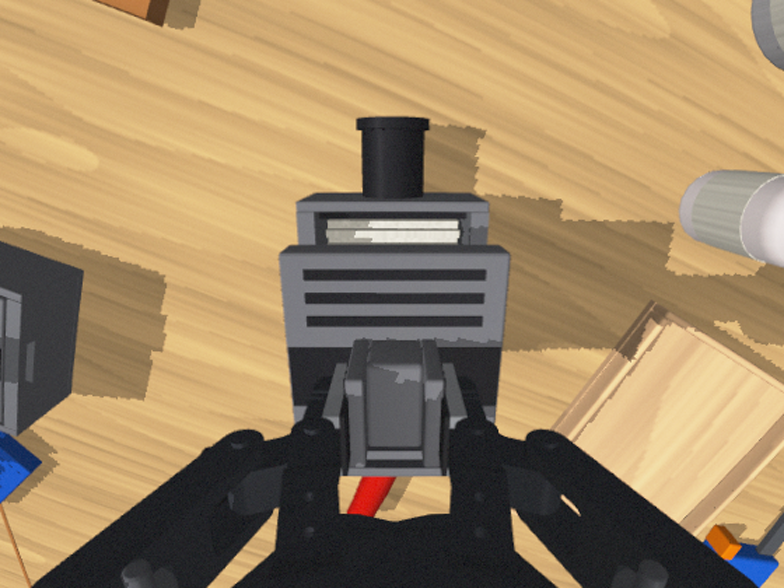

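The cover hangs level and centred in the fingers at (395,300). The filter is visible in the open box, and the tray corner is near (657,303), close to the prediction. I'll carry it to the tray.

carry_out(
  moves=[
    [-0.008,0.011,0,0.025,0.028],
    [-0.022,0.031,0,0.07,0.028],
    [-0.038,0.053,0,0.12,0.028],
    [-0.054,0.076,0,0.17,0.028],
    [-0.07,0.099,0,0.22,0.028],
    [-0.086,0.121,0,0.27,0.028],
    [-0.102,0.144,0,0.32,0.028],
    [-0.118,0.166,0,0.37,0.028],
  ],
)

```text
clock: 7.65
tcp_pos: [0.5677, -0.2117, 0.3274]
orientation: [3.141, 0.025, -0.002]
contact_force: [0.0, -0.1, -1.7]
grip_width: 0.0291
gripper_force: 35.7
```

Run:
```python
from h import *
o=r.get_obs(); print(o['tcp_pos'],o['grip_width'],o['gripper_force'],o['contact_force'],rel(.5542,-.2765,.3,np.radians(-6),o))
```

```text
[ 0.56766732 -0.21173569  0.32737256] 0.029078800963987916 35.654956698417664 [ 0.03163642 -0.0899987  -1.66152129] (array([-0.0145,  0.0645,  0.0275]), np.float64(0.12054567720727391), array([-0.00114249, -0.00100281, -0.99999884]))
```

carry_out(
  moves=[
    [-0.005,0.018,0,0.04,0.028],
    [-0.009,0.036,0,0.08,0.028],
    [-0.013,0.052,0,0.11,0.028],
    [-0.016,0.063,0,0.125,0.028],
    [-0.016,0.067,0,0.125,0.028],
    [-0.016,0.067,0,0.125,0.028],
    [-0.016,0.067,0,0.125,0.028],
    [-0.016,0.067,0,0.125,0.028],
  ],
)

```text
clock: 8.45
tcp_pos: [0.5554, -0.2741, 0.3277]
orientation: [-3.137, 0.157, -0.0]
contact_force: [-0.3, 0.3, -1.8]
grip_width: 0.0294
gripper_force: 35.6
```

Run:
```python
from h import *
c=shot('scene','sc2'); ct=shot('top','t2'); o=r.get_obs(); print(o['tcp_pos'],o['contact_force'],rel(.5542,-.2765,.2,np.radians(-6),o))
a=cv2.imread('pics/sc2.png')[130:330,20:300]; b=cv2.imread('pics/t2.png')[60:220,320:480]
a=cv2.resize(a,(784,560))[:, 60:460]; b=cv2.resize(b,(400,400)); b=cv2.copyMakeBorder(b,0,160,0,0,cv2.BORDER_CONSTANT)
cv2.imwrite('pics/m2.png',np.hstack([a,b]))
```

```text
[ 0.5552729  -0.27439175  0.32772233] [-0.39308024  0.10468887 -2.2978149 ] (array([-0.0009,  0.0023,  0.1277]), np.float64(0.003955933740915837), array([ 9.07573461e-05,  3.55238208e-04, -9.99999933e-01]))
```

View pics/m2.png

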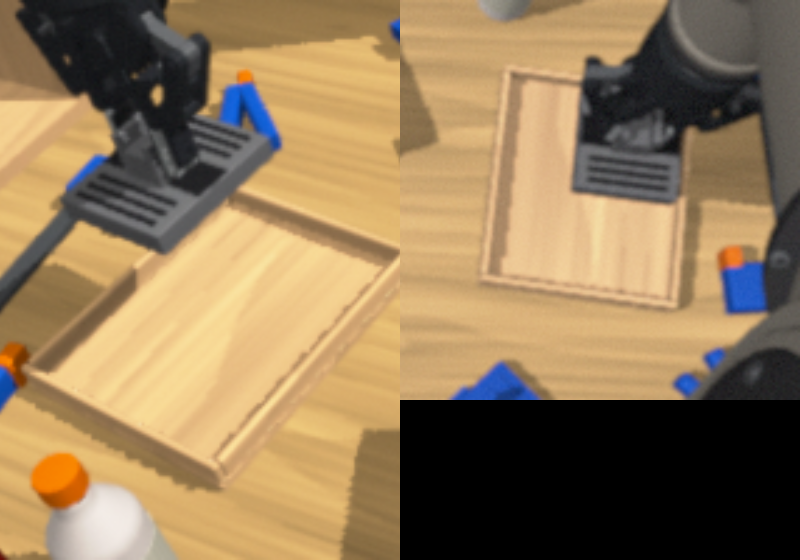

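The left crop shows the cover level above the tray, and the right crop shows it inside the tray outline once parallax is allowed for. I'll lower it.

carry_out(
  moves=[
    [-0.001,0.002,0.012,0,0.028],
    [-0.001,0.002,0.028,0,0.028],
    [-0.001,0.002,0.044,0,0.028],
    [-0.001,0.002,0.06,0,0.028],
    [-0.001,0.002,0.076,0,0.028],
    [-0.001,0.002,0.09,0,0.028],
    [-0.001,0.002,0.1,0,0.028],
    [-0.001,0.002,0.106,0,0.028],
  ],
)

```text
clock: 9.35
tcp_pos: [0.5536, -0.277, 0.2204]
orientation: [-3.137, 0.16, 0.002]
contact_force: [0.1, 0.0, -1.4]
grip_width: 0.0291
gripper_force: 35.6
```

carry_out(
  moves=[
    [0,0,0.005,0,0.028],
    [0,0,0.009,0,0.028],
    [0,0,0.013,0,0.028],
    [0,0,0.016,0,0.028],
    [0,0,0.018,0,0.028],
    [0,0,0.019,0,0.028],
    [0,0,0.019,0,0.028],
    [0,0,0.019,0,0.028],
  ],
)

```text
clock: 10.15
tcp_pos: [0.5538, -0.2772, 0.2029]
orientation: [3.137, -0.161, 0.0]
contact_force: [-0.2, -0.3, -2.6]
grip_width: 0.0297
gripper_force: 35.6
```

carry_out(
  moves=[
    [0,0,0.0005,0,0.028],
    [0,0,0.001,0,0.028],
    [0,0,0.0015,0,0.028],
    [0,0,0.002,0,0.028],
    [0,0,0.0025,0,0.028],
    [0,0,0.003,0,0.028],
    [0,0,0.003,0,0.028],
    [0,0,0.003,0,0.028],
  ],
)

```text
clock: 10.95
tcp_pos: [0.5537, -0.2772, 0.1997]
orientation: [3.137, -0.161, 0.0]
contact_force: [-0.4, 0.2, -1.2]
grip_width: 0.0294
gripper_force: 35.8
```

carry_out(
  moves=[
    [0,0,0.0005,0,0.028],
    [0,0,0.001,0,0.028],
    [0,0,0.0015,0,0.028],
    [0,0,0.002,0,0.028],
    [0,0,0.002,0,0.028],
    [0,0,0.002,0,0.028],
    [0,0,0.002,0,0.028],
    [0,0,0.002,0,0.028],
  ],
)

```text
clock: 11.75
tcp_pos: [0.5538, -0.2771, 0.1995]
orientation: [3.137, -0.161, 0.0]
contact_force: [-4.9, 2.9, 14.3]
grip_width: 0.0293
gripper_force: 39.4
```

The upward force shows the cover is on the tray floor. I'll release slowly and back off.

carry_out(
  moves=[
    [0,0,-0.001,0,0.032],
    [0,0,-0.001,0,0.038],
    [0,0,-0.001,0,0.045],
    [0,0,-0.001,0,0.052],
    [0,0,-0.001,0,0.06],
    [0,0,-0.001,0,0.07],
    [0,0,-0.001,0,0.08],
    [0,0,-0.001,0,0.085],
  ],
  force=20,
)

```text
clock: 12.55
tcp_pos: [0.5539, -0.2772, 0.1988]
orientation: [3.137, -0.161, 0.001]
contact_force: [-0.7, 0.1, -0.3]
grip_width: 0.0849
gripper_force: 0.0
```

carry_out(
  moves=[
    [0,0,-0.001,0,0.085],
    [0,0,-0.001,0,0.085],
    [0,0,-0.01,0,0.085],
    [0,0,-0.025,0,0.085],
    [0,0,-0.045,0,0.085],
    [0,0,-0.07,0,0.085],
    [0,0,-0.1,0,0.085],
    [0,0,-0.13,0,0.085],
  ],
)

```text
clock: 13.35
tcp_pos: [0.5536, -0.2771, 0.3313]
orientation: [3.137, -0.16, 0.002]
contact_force: [0.3, -1.3, 0.1]
grip_width: 0.0851
gripper_force: 0.0
```

carry_out(
  moves=[
    [0,0,-0.02,0,0.085],
    [0,0,-0.03,0,0.085],
    [0,0,-0.03,0,0.085],
    [0,0,-0.03,0,0.085],
    [0,0,-0.03,0,0.085],
    [0,0,-0.03,0,0.085],
    [0,0,-0.03,0,0.085],
    [0,0,-0.03,0,0.085],
  ],
)

```text
clock: 14.15
tcp_pos: [0.5537, -0.2771, 0.3582]
orientation: [-3.137, 0.16, 0.001]
contact_force: [1.0, 0.8, 0.4]
grip_width: 0.0855
gripper_force: 0.0
```

Run:
```python
from h import *
c=shot('wrist','w5',None,1.4); o=r.get_obs(); print(o['tcp_pos'],o['grip_width'],o['contact_force'])
q=cov(.5537,-.2771,np.radians(-6),[[50,42,16],[50,-42,16],[-50,-42,16],[-50,42,16]],.006); print((proj(c,q)*1.4).round())
```

```text
[ 0.55375406 -0.27712105  0.35833692] 0.08477189394677839 [ 0.26816172 -0.13192073 -0.26727395]
[[335. 202.]
 [452. 203.]
 [446. 331.]
 [340. 331.]]
```

View pics/w5.png

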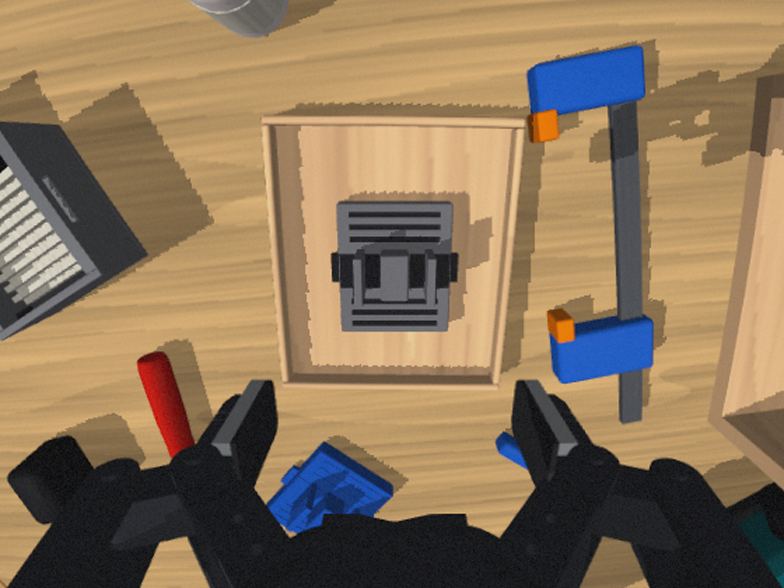

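The cover lies flat in the middle of the tray, with corners at (337,202), (453,203), (447,331) and (342,331), as predicted for the floor. Its bolts are sprung out at (337,267) and (454,267), and the gripper is clear.

```bash
python3 -c "
from bench import r
print(r.hand_in())"
```

```text
the job is handed in; nothing more can be done
None
```

The slotted cover was squeezed free, lifted off the hose box, set down flat and right way up in the middle of the tray and let go, and the job is handed in; no verdict came back.

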